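# Refit the oil filler cap on the gear unit

### The arm

A 6-joint arm with a two-finger parallel gripper is mounted at the origin on a cart in front of the work surface, level with it; the furniture and walls round the work are solid. World frame = base frame: x ahead of the robot, y to its left, z up, the work surface at z = 0. Lengths are in mm, angles in degrees, forces in N, time in s.
With the tool pointing down it reaches from about 325 to 775 mm from the base axis. Payload 9.3 kg.
Tool frame: the origin (TCP) lies on the centre line of the jaws, within the pads' length; the fingertips stand 14 mm ahead of it and the grasp point (between the pads) lies 5 mm behind it; z points along the fingers, y is the line along which they close (so a half turn about z gives the same grasp; the last joint's range is limited). The gripper opens to 85 mm and grips with 20 to 120 N. Pads are 22 mm wide; open, the fingers measure 114 mm over their backs; the gripper's body (76 mm by 85 mm) begins 54 mm behind the grasp point. The pads swing forward as they close: fully open they stand 13 mm farther back than shut.
Start: joints at [55.313, 14.817, 1.232, 76.415, 0, 81.257], TCP at [240.617, 494.57, 245.279] pointing down, gripper open.
Joint ranges: [-174.27, 174.27], [-52.1, 104.24], [-59.71, 78.15], [-110.17, 111.67], [-87.03, 83.33], [-180, 180]. Speed limits (degrees/s): [127.2, 127.2, 159.86, 180, 180, 180].

### API

Orientations are given as a 3x3 rotation matrix whose columns are the frame's x, y, z axes.
In Python, from workcell import r gives the robot as it stands.
- The arm moves only by the tool drive_tool, never from a script. Its argument "plan" is a list of rows, each a list of 2 entries, a list of its own where there are three numbers: the shift along the world's x, y, z in units of 10 cm (1.0 is 10 cm), then the turn, a rotation vector about the world's x, y, z in units of 30 degrees (1.0 is 30 degrees). A call has 1 to 8 rows; each row shifts and turns the commanded pose from where the row before left it; what a row does not reach is not made up. A row lasts 1/10 s, in which the tool goes at most 50 mm and 8.59 degrees, less where a joint would pass 70% of its speed; a pose out of reach is approached as far as the arm can. A call with a number of a shift or a turn outside -1 to 1 is refused whole. A call with a gripper value outside its range is refused whole. "gripper" is the opening, from -1 (shut) to 1 (fully open), so that 0 is half open, set as the call begins (left out, the last holds). The fingers move at their own pace and stop on an object; "newtons" is the grip in N (left out, the last holds). Time passes only in rows, so rows that do not move let the fingers close. It gives the time, the measured TCP pose, the force, the opening and the grip force at its end, in the units of the state.
- r.get_obs(): the state, without advancing time (a new reading comes with each control period).
- r.snapshot(name): name is "scene" or "top" or "wrist"; returns the picture (384x512x3 uint8, blue, green, red); there is no depth.
- r.camera_info(name): a dict with "fx", "fy", "cx", "cy" (pixels), "R" (3x3) and "t" (3): a world point X has camera coordinates R X + t. Camera axes: x right, y down, z forward; pixel columns grow to the right and rows downward; lengths in mm; the calibration is good to about 2 mm. A picture is of the moment at which its call begins: read the wrist's pose just before it. camera_info takes no time and is no camera call; for the wrist camera it gives the pose at the moment of the call.
- r.sign_off(): hands the job in; it is judged then, once.
Trained networks look in the newest picture that a camera, given by its name, has taken for a name from the list of things; names that differ only in an ending like _2 or _b are one class to them, and where a whole thing is asked for, a point or a joint stands for the part that bears it (a point fixed in the world has none). Each returns a list of dicts, best first, with "conf" (0 to 1); they miss things now and then, are a little off and sometimes report something else, mostly with a low value. They report only what shows in the picture. A call takes as long as a camera call. They do not tell look-alikes from the thing itself.
- r.find_in(camera, name): "bbox" ([left, top, right, bottom] in pixels, round what is visible of it).
- r.outline_of(camera, name): "region" (384x512 bool, what is visible of it) and "bbox" ([left, top, right, bottom] in pixels, round what is visible of it).
The state is a dict: "time_s": time; "joint_positions": joint angles; "joint_velocities": joint speeds; "tau": joint torques, N m; "tool_pos": TCP position; "ee_rot": TCP orientation; "ft_force": force on the tool from outside, world axes, zero at the start; "wrist_torque": the same for the moment, N m; "width": finger opening in mm; "finger_force": force on a finger pad.
Only numpy, scipy, OpenCV 4.12 (cv2) and the standard library are available. Lean on these libraries where they do the work, as an engineer would, in place of code of your own. Each camera call takes 0.05 s, during which the arm holds its last target. There are 200 camera calls.

### The job

The gear unit has had its oil topped up: put its yellow filler cap back on the neck. Set the cap level on the neck, turn it gently backward (anticlockwise) until you feel it drop into the thread start, then screw it forward until it is fully home against its stops. Never force the threads, and leave the loose bearing and the red bottle where they are.

Things in the scene. Friction and masses are not known exactly. Their poses are not given: they have to be found in the camera images.
- cap_grip (a point): Middle of the bar grip on top of the loose yellow oil filler cap, which stands skirt down on the table (0.1 kg). Cap 60 mm across, 41 mm high: skirt and flat top 20 mm, above it the bar, 46 long x 14 wide x 21 mm high. The point is on the cap's axis, 30.5 mm above the skirt's lower edge, 10.5 mm under the bar's top. x along the bar, y across it, z up.
- cap_seat (a point): Centre of the cap's flat underside inside the skirt, which seats on the rim: on the axis, 15.1 mm below the bar's middle. 12.6 mm below this plane four round lugs, 3.6 mm thick, stand inward from the skirt every 90 degrees (two in line with the bar); they run in the neck's thread.
- neck_mouth (a point): Centre of the rim of the aluminium filler neck (40 mm wide, 48 over the threads) on the fixed blue gear unit, 120 mm above the table. z up the axis, -x to the output shaft, +y to the motor. Four-start right-hand thread: clockwise from above is forward, 4 mm down per rad. Home, the lugs meet firm stops, underside within 0.5 mm of the rim. Over 85 N between cap and neck (about 1 N m on the stops) damages them.
- thread_top (a point): On the neck's axis 4 mm below the rim, level with the tops of the thread ridges. The four starts' angle is unknown and differs each time. A cap set on mostly rests on the ridges, underside 6 to 10.5 mm above the rim: turned forward there it jams on stops; backward it climbs 4 mm per rad, up to 1.3 rad, then drops at the slots. These have 0.25 rad play: farther back is a stop.
- seal_ring (a point): Top of the sprung black seal ring in the mouth, on the axis, 3 mm above the rim when free. After the drop the cap rests on it, underside 3 mm above the rim. Press lightly down (5 to 8 N) and turn forward: the lugs go under the ridges and pull the cap down, home after 1.0 to 1.4 rad. The seal pushes up 2 N when free, 14 N at home, and lifts a cap not held by its thread.
- bearing_mid (a point): Centre of a loose steel ball bearing lying flat, 48 mm across, 9 mm high; a bystander. Cap and bearing lie on opposite sides of the gear unit, either way round.
- bottle_mid (a point): Half-way up a loose slim red bottle with a white nozzle, 38 mm across, 131 mm high; a bystander.
There are look-alikes about, which are no part of the job. What is meant by the part that bears cap_grip is not turquoise, and is the larger of those in its own colour.

How it is judged:
By the outcome, as a careful person would: the job done as asked, in the order asked, and still so for the second after the job is handed in, with the robot touching nothing.
It also fails if it takes over 69 s, if anything falls off the work surface, if the arm or the gripper's body presses on something with over 40 N, if the wrist force passes 120 N, or if a joint passes its speed limit or range.

## Working session

There is one attempt and no reset: what is moved stays moved. The work goes in short steps, Python scripts to look and compute and a tool call to move; the robot and the scene stay as the last step left them, time stands still between calls to the robot, and variables do not carry over. Pictures are saved under pics/ and viewed, at most 10 in all, crops included, and the job is handed in when it is done.

Besides the shell and the picture viewer there is one more tool, called after "Request:" as name([rows], argument=value, ...), one row to a line, values as JSON. drive_tool: Moves the arm, as the interface text tells. Shifts and turns lie within -1 to 1; 1 stands for 10 cm of shift or 30 degrees of turn. Its arguments: {"type":"object","properties":{"plan":{"type":"array"},"gripper":{"type":"number"},"newtons":{"type":"number"}},"required":["plan"]}

```bash
mkdir -p pics; ls
python3 - <<'E'
from workcell import r
import cv2,numpy as np
a=r.snapshot("scene");b=r.snapshot("top");
cv2.imwrite("pics/a.png",a);cv2.imwrite("pics/b.png",b)
for c in("scene","top"):
  print(c,r.camera_info(c))
  for n in("cap_grip","neck_mouth","bearing_mid","bottle_mid"):
    print(n,[(np.round(d['bbox']).tolist(),round(d['conf'],2)) for d in r.find_in(c,n)])
print(r.get_obs())
E
```

```text
pics
scene {'fx': 467.8421890185551, 'fy': 467.8421890185551, 'cx': 249.78687074079738, 'cy': 195.7274017450482, 'R': array([[ 0.4556902 , -0.89012602, -0.00470236],
       [-0.59629239, -0.30133457, -0.7440651 ],
       [ 0.66089472,  0.34186716, -0.66809058]]), 't': array([-199.34690563,  424.8788458 ,  806.53387084])}
cap_grip [([144.0, 196.0, 168.0, 221.0], 0.77), ([179.0, 215.0, 197.0, 234.0], 0.7), ([121.0, 223.0, 146.0, 249.0], 0.61)]
neck_mouth [([250.0, 182.0, 330.0, 253.0], 0.88)]
bearing_mid [([354.0, 293.0, 374.0, 314.0], 0.73)]
bottle_mid [([198.0, 144.0, 211.0, 185.0], 0.7)]
top {'fx': 418.098622402599, 'fy': 418.098622402599, 'cx': 256.01902657789407, 'cy': 196.5688415610297, 'R': array([[-0.00791903, -0.99978973, -0.01891535],
       [-0.98828247,  0.01070854, -0.15225991],
       [ 0.15243045,  0.01748796, -0.98815947]]), 't': array([  55.50285763,  558.61691408, 1173.40319566])}
cap_grip [([164.0, 249.0, 184.0, 270.0], 0.63), ([161.0, 213.0, 184.0, 233.0], 0.61), ([199.0, 219.0, 212.0, 233.0], 0.46)]
neck_mouth [([249.0, 162.0, 314.0, 214.0], 0.61)]
bearing_mid [([3
[... 233 characters left out ...]
   6.26185629e-04, 8.12555961e+01]), 'joint_velocities': array([ 0.01140734,  0.05303925,  0.01517548, -0.00122672,  0.08274943,
       -0.07335766]), 'tau': array([-1.44207053e-03, -5.54940963e+01,  3.44529390e+01,  1.90597842e-03,
       -1.66020263e-04, -1.38086304e-05]), 'tool_pos': array([240.58447487, 494.55439939, 245.24722471]), 'ee_rot': array([[-8.99247441e-01,  4.37440321e-01, -7.36432276e-05],
       [ 4.37440326e-01,  8.99247437e-01, -8.72083430e-05],
       [ 2.80750381e-05, -1.10636397e-04, -9.99999993e-01]]), 'ft_force': array([0.90028891, 0.10106367, 0.09352371]), 'wrist_torque': array([-0.00462549,  0.01881199, -0.0285136 ]), 'finger_force': 0.0, 'width': 85.51276012840671}
```

View pics/a.png

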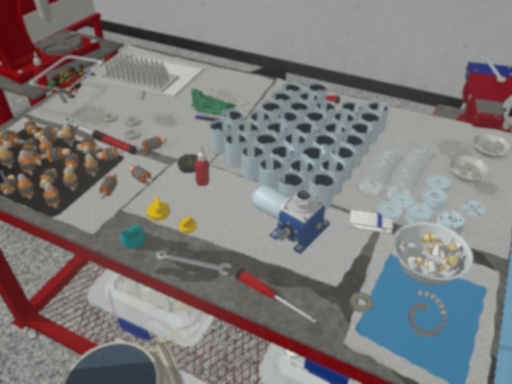

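View pics/b.png

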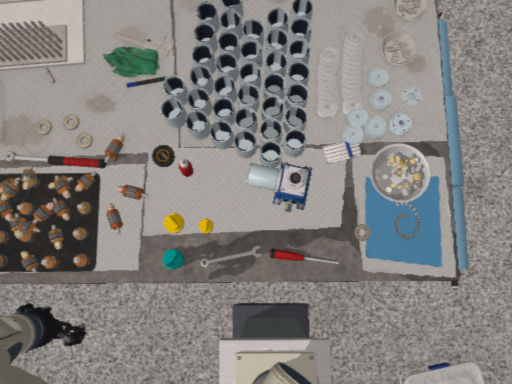

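The scene view shows the larger yellow cap at (157,208), with a smaller yellow one at (187,225) and a turquoise one at (133,237). The gear unit is at (302,215). In the top view the cap is at (173,223), the neck is about (296,178) and the bearing is at (363,232).

```bash
cat > h.py <<'E'
from workcell import r
import cv2,numpy as np
def ray(c,u,v,z):
    i=r.camera_info(c) if isinstance(c,str) else c
    d=i['R'].T@np.array([(u-i['cx'])/i['fx'],(v-i['cy'])/i['fy'],1]);o=-i['R'].T@i['t']
    return o+d*(z-o[2])/d[2]
def proj(i,X):
    p=i['R']@np.array(X)+i['t'];return np.array([i['fx']*p[0]/p[2]+i['cx'],i['fy']*p[1]/p[2]+i['cy']])
E
python3 - <<'E'
from h import *
print(ray("top",172.5,223,20),ray("scene",156,208.5,20))
print(ray("top",296,178,120),ray("top",363.5,232.5,5),ray("top",205.5,226,15))
for c in("scene","top"):
    a=r.snapshot(c); 
    cr=a[160:270,110:360] if c=="scene" else a[140:250,140:390]
    cv2.imwrite(f"pics/c_{c}.png",cr)
A=[cv2.resize(cv2.imread(f"pics/c_{c}.png"),None,fx=3,fy=2.6,interpolation=cv2.INTER_CUBIC) for c in("scene","top")]
cv2.imwrite("pics/c.png",np.vstack(A))
i=r.camera_info("wrist");print(i, r.get_obs()['tool_pos'])
E
```

```text
[486.51222696 297.63834168  20.        ] [482.38642085 296.12318792  20.        ]
[597.53965979 -60.98793785 120.        ] [ 454.36890296 -265.23552166    5.        ] [477.15040027 200.68688412  15.        ]
{'fx': 314.50992063830614, 'fy': 314.50992063830614, 'cx': 257.1548438152905, 'cy': 195.7876726886632, 'R': array([[ 4.38600960e-01,  8.98681876e-01, -2.90296818e-04],
       [ 8.68402800e-01, -4.23740093e-01,  2.57528466e-01],
       [ 2.31313155e-01, -1.13204327e-01, -9.66270668e-01]]), 't': array([-548.65851405,  -32.85692395,  379.47860923])} [240.6250168  494.58797993 245.28807153]
```

View pics/c.png

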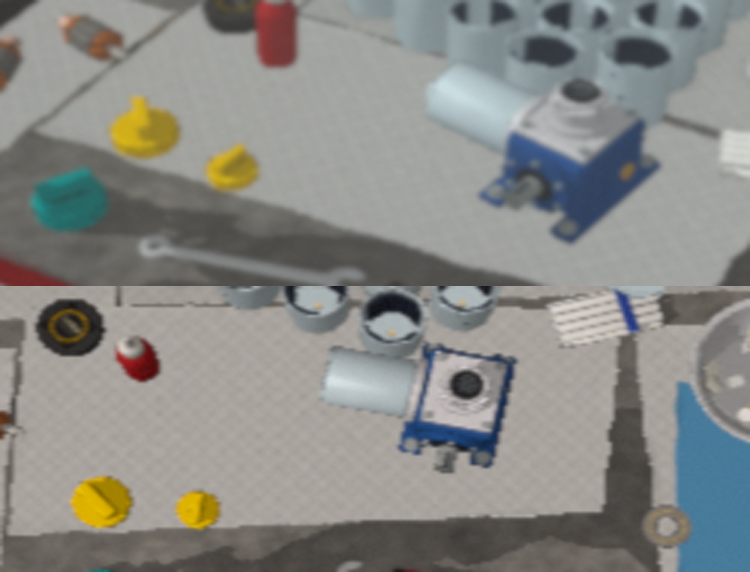

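Request:
drive_tool([
  [[0.3,-0.25,-0.06],[0,0,0.25]],
  [[0.3,-0.25,-0.06],[0,0,0.25]],
  [[0.3,-0.25,-0.06],[0,0,0.25]],
  [[0.3,-0.25,-0.06],[0,0,0.25]],
  [[0.3,-0.25,-0.06],[0,0,0.25]],
  [[0.3,-0.25,-0.06],[0,0,0.25]],
  [[0.3,-0.25,-0.06],[0,0,0.25]],
  [[0.3,-0.25,-0.06],[0,0,0.25]],
])

```text
time_s: 1.4
tool_pos: [481.7, 293.4, 197.2]
ee_rot: [[-0.825, -0.564, 0.0], [-0.564, 0.825, 0.0], [-0.0, -0.0, -1.0]]
ft_force: [0.2, 0.6, 0.6]
width: 85.4
finger_force: 0.0
```

Request:
drive_tool([
  [[0,0,0],[0,0,0]],
  [[0,0,0],[0,0,0]],
  [[0,0,0],[0,0,0]],
])

```text
time_s: 1.7
tool_pos: [480.1, 294.9, 197.5]
ee_rot: [[-0.829, -0.559, -0.0], [-0.559, 0.829, 0.0], [0.0, 0.0, -1.0]]
ft_force: [0.4, -0.2, 0.3]
width: 85.5
finger_force: 0.0
```

Run:
```python
from h import *
import pickle
o=r.get_obs();i=r.camera_info("wrist");a=r.snapshot("wrist");cv2.imwrite("pics/w1.png",a)
print(o['tool_pos'],o['ee_rot'].round(3).tolist())
for d in r.outline_of("wrist","cap_grip"):
    m=d['region'].astype(np.uint8);print(d['bbox'],d['conf'],a[d['region']].mean(0))
h=cv2.cvtColor(a,cv2.COLOR_BGR2HSV);m=cv2.inRange(h,(20,120,60),(35,255,255))
n,l,s,c=cv2.connectedComponentsWithStats(m)
for k in range(1,n):
    if s[k,4]>300: print(s[k],c[k],ray(i,*c[k],20))
pickle.dump(i,open("i1.pkl","wb"))
```

```text
[480.12772221 294.92762741 197.45029477] [[-0.829, -0.559, -0.0], [-0.559, 0.829, 0.0], [0.0, 0.0, -1.0]]
[283.7, 56.1, 351.2, 123.7] 0.98 [116.29774614 119.34489917  44.24940688]
[157.5, 96.4, 202.6, 146.0] 0.69 [ 63.79352941 152.23823529 183.63352941]
[226.1, 151.6, 283.7, 212.5] 0.56 [ 62.         149.2402214  179.84649446]
[ 156   99   46   45 1623] [178.2224276  120.97720271] [474.16131673 200.06601228  20.        ]
[ 225  154   58   58 2584] [253.91602167 182.69736842] [483.92073859 293.1286821   20.        ]
```

View pics/w1.png

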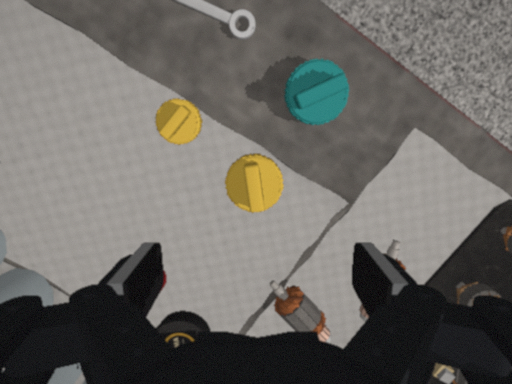

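The wrist view shows the large yellow cap at (254,183) with its bar running (252,163) to (256,210). Next I zoom in for an exact axis and bar angle.

Run:
```python
from h import *
import pickle
a=cv2.imread("pics/w1.png");i=pickle.load(open("i1.pkl","rb"))
b=cv2.resize(a[148:218,215:295],None,fx=8,fy=8,interpolation=cv2.INTER_CUBIC)
c=np.array([483.9,293.1])
def circ(z,rad,col,c):
    p=[(proj(i,[c[0]+rad*np.cos(t),c[1]+rad*np.sin(t),z])-[215,148]+.5)*8 for t in np.linspace(0,6.3,60)]
    cv2.polylines(b,[np.int32(p)],True,col,1)
circ(20,30,(0,0,255),c);circ(0,30,(255,0,0),c)
for yaw in(34,):
  u=np.array([np.cos(np.radians(yaw)),np.sin(np.radians(yaw))]);v=np.array([-u[1],u[0]])
  q=[(proj(i,[*(c+s*23*u+t*7*v),41])-[215,148]+.5)*8 for s,t in((1,1),(1,-1),(-1,-1),(-1,1))]
  cv2.polylines(b,[np.int32(q)],True,(0,255,0),1)
cv2.imwrite("pics/w1c.png",b)
```

```text
(no output)
```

View pics/w1c.png

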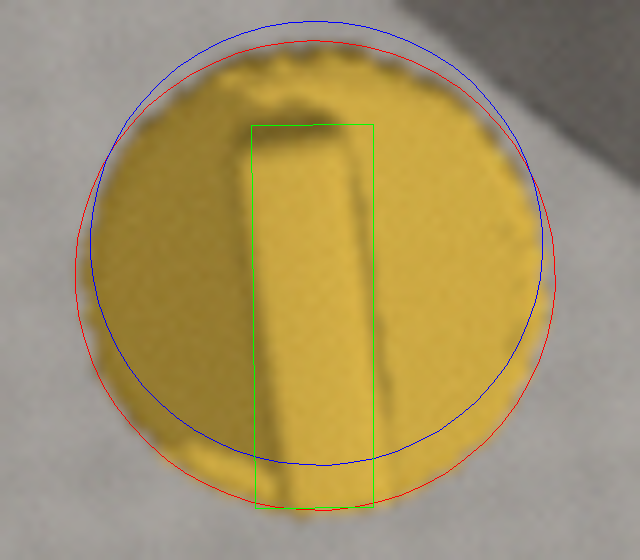

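The drawn circle fits the cap. The bar is about 6° anticlockwise of my model and the centre about 1 mm further down the image. I'm moving down to grasp.

Request:
drive_tool([
  [[0.04,-0.01,-0.3],[0,0,0.2]],
  [[0,0,-0.4],[0,0,0]],
  [[0,0,-0.4],[0,0,0]],
  [[0,0,-0.3],[0,0,0]],
  [[0,0,-0.18],[0,0,0]],
  [[0,0,0],[0,0,0]],
  [[0,0,0],[0,0,0]],
])

```text
time_s: 2.5
tool_pos: [484.4, 294.3, 40.0]
ee_rot: [[-0.765, -0.644, 0.0], [-0.644, 0.765, 0.0], [-0.0, -0.0, -1.0]]
ft_force: [-0.2, -0.4, -0.1]
width: 85.5
finger_force: 0.0
```

Request:
drive_tool([
  [[0,0,0],[0,0,0]],
  [[0,0,0],[0,0,0]],
  [[0,0,0],[0,0,0]],
  [[0,0,0],[0,0,0]],
  [[0,0,0],[0,0,0]],
  [[0,0,0],[0,0,0]],
  [[0,0,0],[0,0,0]],
  [[0,0,0],[0,0,0]],
], gripper=-0.9, newtons=40)

```text
time_s: 3.3
tool_pos: [484.8, 293.6, 39.7]
ee_rot: [[-0.765, -0.643, 0.001], [-0.643, 0.765, 0.0], [-0.001, -0.0, -1.0]]
ft_force: [-1.0, -0.3, 6.4]
width: 12.9
finger_force: 39.6
```

Request:
drive_tool([
  [[0,0,0.1],[0,0,0]],
  [[0,0,0.3],[0,0,0]],
  [[0,0,0.4],[0,0,0]],
  [[0,0,0.4],[0,0,0]],
  [[0,0,0.4],[0,0,0]],
  [[0,0,0.3],[0,0,0]],
  [[0,0,0],[0,0,0]],
], newtons=60)

```text
time_s: 4.0
tool_pos: [485.8, 294.1, 234.1]
ee_rot: [[-0.765, -0.644, 0.007], [-0.644, 0.765, 0.003], [-0.007, -0.002, -1.0]]
ft_force: [0.8, 0.2, -1.0]
width: 12.1
finger_force: 60.1
```

Request:
drive_tool([
  [[0.19,-0.39,0],[0,0,0]],
  [[0.19,-0.39,0],[0,0,0]],
  [[0.19,-0.39,0],[0,0,0]],
  [[0.19,-0.39,0],[0,0,0]],
  [[0.19,-0.39,0],[0,0,0]],
  [[0.19,-0.39,0],[0,0,0]],
  [[0.19,-0.39,0],[0,0,0]],
  [[0.19,-0.39,0],[0,0,0]],
])

```text
time_s: 4.8
tool_pos: [636.8, -20.1, 228.5]
ee_rot: [[-0.765, -0.643, -0.001], [-0.643, 0.766, 0.0], [0.001, 0.001, -1.0]]
ft_force: [1.2, 0.5, -0.5]
width: 12.4
finger_force: 60.1
```

Request:
drive_tool([
  [[0,0,0],[0,0,0]],
  [[0,0,0],[0,0,0]],
  [[0,0,0],[0,0,0]],
  [[0,0,0],[0,0,0]],
])

```text
time_s: 5.2
tool_pos: [636.1, -17.3, 229.3]
ee_rot: [[-0.765, -0.645, -0.0], [-0.645, 0.765, 0.0], [0.0, 0.0, -1.0]]
ft_force: [-0.0, -0.1, -0.8]
width: 12.5
finger_force: 60.1
```

Run:
```python
from h import *
import pickle
o=r.get_obs();i=r.camera_info("wrist");a=r.snapshot("wrist");cv2.imwrite("pics/w2.png",a)
print(o['tool_pos'],o['ee_rot'].round(3).tolist(),o['ft_force'],o['width'])
for d in r.find_in("wrist","neck_mouth"):print(d)
pickle.dump(i,open("i2.pkl","wb"))
print(ray("scene",303.3,195.4,120), proj(i,[597.5,-61,120]),proj(i,o['tool_pos']))
```

```text
[636.13431317 -17.28993999 229.33496463] [[-0.765, -0.645, -0.0], [-0.645, 0.765, 0.0], [0.0, 0.0, -1.0]] [-0.01864219 -0.13115308 -0.80867371] 12.522804025818065
{'bbox': [177.8, 42.4, 356.5, 244.7], 'conf': 0.6}
[594.99668732 -61.16818743 120.        ] [245.96024679 123.87441792] [257.96482903 263.36523647]
```

View pics/w2.png

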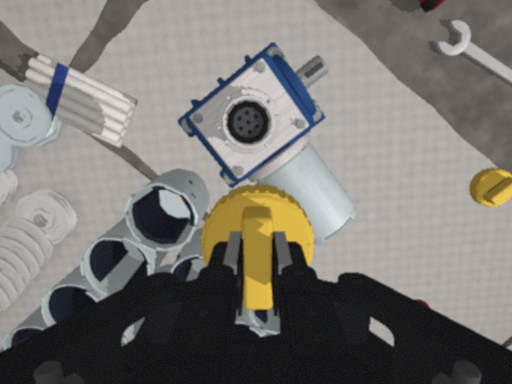

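The mouth is at about (248,121) and the carried cap at (258,243), its bar from (258,207) to (257,309). I'll overlay models of both on enlarged crops.

Run:
```python
from h import *
import pickle
a=cv2.imread("pics/w2.png");i=pickle.load(open("i2.pkl","rb"))
def poly(b,P,col,o,f):
    cv2.polylines(b,[np.int32([(proj(i,p)-o+.5)*f for p in P])],True,col,1)
def C(c,z,rad): return [[c[0]+rad*np.cos(t),c[1]+rad*np.sin(t),z] for t in np.linspace(0,6.28,60)]
b=cv2.resize(a[75:165,205:295],None,fx=6,fy=6,interpolation=cv2.INTER_CUBIC);o=np.array([205,75])
n=ray(i,248.3,121,120);print(n)
poly(b,C(n,120,20),(0,0,255),o,6);poly(b,C(n,120,16),(0,255,0),o,6);poly(b,C(n,116,24),(255,0,0),o,6)
T=np.array([636.13,-17.29,229.33]);x=np.array([-.765,-.645,0]);y=np.array([-.645,.765,0])
b2=cv2.resize(a[175:320,195:320],None,fx=540/145,fy=540/145,interpolation=cv2.INTER_CUBIC);o2=np.array([195,175]);f=540/145
c=T;zt=T[2]+1
poly(b2,C(c,zt-21,30),(0,0,255),o2,f);poly(b2,C(c,zt-41,30),(255,0,0),o2,f)
poly(b2,[c*[1,1,0]+[0,0,zt]+s*23*x+t*7*y for s,t in((1,1),(1,-1),(-1,-1),(-1,1))],(0,255,0),o2,f)
cv2.imwrite("pics/w2c.png",np.hstack([b,b2])[:,:800])
print(b2.shape)
```

```text
[594.78651729 -60.9958021  120.        ]
(540, 466, 3)
```

View pics/w2c.png

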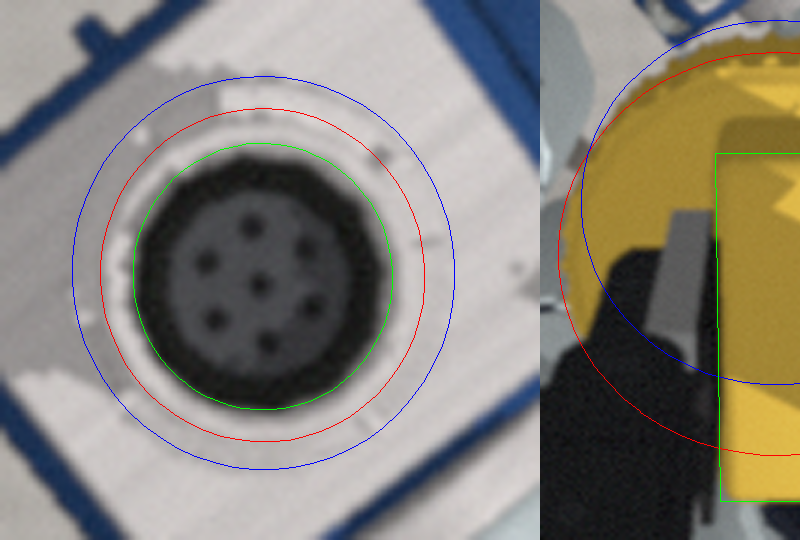

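Run:
```python
from h import *
import pickle
a=cv2.imread("pics/w2.png");i=pickle.load(open("i2.pkl","rb"))
T=np.array([636.13,-17.29,229.33]);x=np.array([-.765,-.645,0]);y=np.array([-.645,.765,0])
for s in(23,-23):
  for z in(1,-20): print(s,z,proj(i,T+s*x+[0,0,z]))
for z in(-20,-40):
  print(z,'back edge',proj(i,T+30*x+[0,0,z]),'sides',proj(i,T+30*y+[0,0,z]),proj(i,T-30*y+[0,0,z]))
h=cv2.cvtColor(a,cv2.COLOR_BGR2HSV)
print([(v,*a[v,257].tolist()) for v in list(range(182,190))+list(range(202,220,1))+list(range(300,316))])
m=cv2.inRange(h,(18,110,50),(36,255,255))
for v in(215,222,230,238): 
  c=np.where(m[v,150:350])[0]+150;print(v,c.min(),c.max())
for u in(235,245,257,270,280):
  c=np.where(m[150:320,u])[0]+150;print(u,c.min(),c.max())
```

```text
23 1 [257.94684821 215.77598186]
23 -20 [257.8126383  202.25416666]
-23 1 [258.00670747 309.08874761]
-23 -20 [257.87474305 285.22947382]
-20 back edge [257.80234931 188.50751738] sides [316.21701519 245.17692376] [199.46432162 245.34792267]
-40 back edge [257.70356291 179.97181115] sides [309.88784747 230.95791193] [205.59696688 231.10884725]
[(182, 115, 120, 119), (183, 86, 110, 121), (184, 53, 105, 124), (185, 38, 103, 125), (186, 39, 106, 128), (187, 39, 102, 126), (188, 39, 105, 126), (189, 45, 113, 138), (202, 64, 166, 201), (203, 59, 147, 176), (204, 54, 138, 165), (205, 54, 132, 160), (206, 46, 119, 142), (207, 41, 107, 127), (208, 41, 106, 126), (209, 40, 106, 128), (210, 45, 107, 130), (211, 43, 106, 129), (212, 40, 106, 129), (213, 38, 105, 129), (214, 39, 104, 127), (215, 38, 103, 125), (216, 43, 111, 133), (217, 45, 119, 144), (218, 53, 135, 163), (219, 59, 146, 175), (300, 73, 184, 220), (301, 72, 183, 220), (302, 73, 184, 220), (303, 73, 183, 220), (304, 73, 184, 221), (305, 73, 184, 221), (306, 75, 185, 223), (307, 70, 180, 219), (308, 65, 164, 199), (309, 54, 114, 138), (310, 46, 54, 64), (311, 43, 33, 30), (312, 42, 27, 26), (313, 47, 39, 34), (314, 46, 34, 28), (315, 48, 39, 35)]
215 209 305
222 206 308
230 203 312
238 201 312
235 190 230
245 186 307
257 184 309
270 186 307
280 191 231
```

Request:
drive_tool([
  [[-0.2,-0.22,-0.1],[0,0,0]],
  [[-0.21,-0.22,-0.2],[0,0,0]],
  [[0,0,-0.2],[0,0,0]],
  [[0,0,0],[0,0,0]],
  [[0,0,0],[0,0,0]],
  [[0,0,0],[0,0,0]],
  [[0,0,0],[0,0,0]],
])

```text
time_s: 6.0
tool_pos: [596.3, -62.0, 180.3]
ee_rot: [[-0.765, -0.644, 0.002], [-0.644, 0.765, -0.0], [-0.001, -0.001, -1.0]]
ft_force: [-0.6, -0.1, -2.9]
width: 12.3
finger_force: 60.1
```

Run:
```python
from h import *
o=r.get_obs();a=r.snapshot("scene");b=r.snapshot("wrist");i=r.camera_info("wrist")
cv2.imwrite("pics/d1.png",np.hstack([cv2.resize(a[150:240,255:345],None,fx=4.4,fy=4.4,interpolation=cv2.INTER_CUBIC),cv2.resize(b[150:330,160:350],(400,396))]))
print(o['tool_pos'],o['joint_positions'].round(1),o['ft_force'],o['wrist_torque'])
```

```text
[596.31785221 -62.03887225 180.27794544] [-14.   21.    0.7  69.6   0.  -54.1] [-0.58522724 -0.11170542 -2.94685962] [ 0.01797146 -0.00316777 -0.02227132]
```

View pics/d1.png

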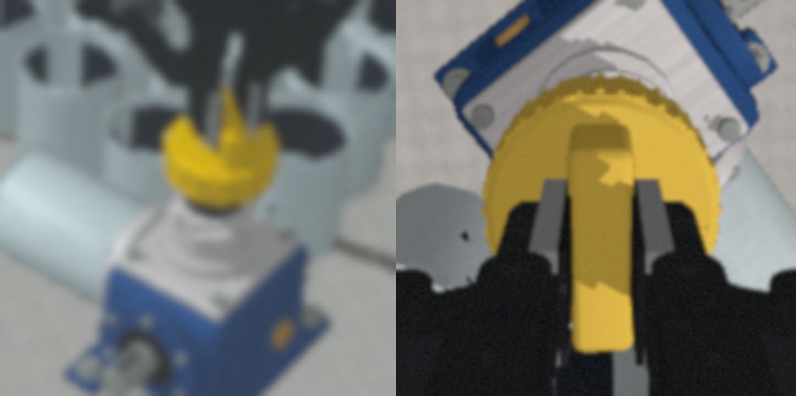

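The cap hangs level over the neck, about 1.5 mm off target. I'll correct that and lower it.

Request:
drive_tool([
  [[-0.013,0.009,-0.12],[0,0,0]],
  [[0,0,-0.1],[0,0,0]],
  [[0,0,0],[0,0,0]],
  [[0,0,0],[0,0,0]],
])

```text
time_s: 6.5
tool_pos: [594.1, -61.5, 156.7]
ee_rot: [[-0.765, -0.644, -0.001], [-0.644, 0.765, 0.0], [0.001, 0.001, -1.0]]
ft_force: [-0.7, -0.2, -0.2]
width: 12.4
finger_force: 60.2
```

Request:
drive_tool([
  [[0,0,-0.02],[0,0,0]],
  [[0,0,0],[0,0,0]],
  [[0,0,0],[0,0,0]],
])

```text
time_s: 6.8
tool_pos: [594.4, -61.6, 155.5]
ee_rot: [[-0.765, -0.643, 0.0], [-0.643, 0.765, -0.0], [-0.0, -0.0, -1.0]]
ft_force: [0.6, 0.5, -0.4]
width: 12.8
finger_force: 60.2
```

Request:
drive_tool([
  [[0,0,-0.01],[0,0,0]],
  [[0,0,0],[0,0,0]],
  [[0,0,0],[0,0,0]],
])

```text
time_s: 7.1
tool_pos: [594.3, -61.5, 154.3]
ee_rot: [[-0.765, -0.644, 0.0], [-0.644, 0.765, -0.0], [-0.0, -0.0, -1.0]]
ft_force: [0.4, -0.5, -0.6]
width: 12.2
finger_force: 60.1
```

Request:
drive_tool([
  [[0.006,0.004,-0.01],[0,0,0]],
  [[0,0,0],[0,0,0]],
  [[0,0,0],[0,0,0]],
])

```text
time_s: 7.4
tool_pos: [595.0, -61.2, 153.6]
ee_rot: [[-0.765, -0.644, 0.0], [-0.644, 0.765, -0.0], [-0.0, -0.0, -1.0]]
ft_force: [-1.2, -1.1, 3.2]
width: 12.1
finger_force: 60.6
```

Request:
drive_tool([
  [[0,0,-0.01],[0,0,0]],
  [[0,0,0],[0,0,0]],
  [[0,0,0],[0,0,0]],
])

```text
time_s: 7.7
tool_pos: [595.1, -61.2, 153.4]
ee_rot: [[-0.765, -0.644, 0.001], [-0.644, 0.765, -0.0], [-0.001, -0.001, -1.0]]
ft_force: [-3.1, 0.3, 9.6]
width: 12.2
finger_force: 61.6
```

Request:
drive_tool([
  [[0,0,-0.01],[0,0,0]],
  [[0,0,0],[0,0,0]],
  [[0,0,0],[0,0,0]],
])

```text
time_s: 8.0
tool_pos: [595.1, -61.2, 153.2]
ee_rot: [[-0.765, -0.644, 0.002], [-0.644, 0.765, -0.001], [-0.001, -0.002, -1.0]]
ft_force: [-4.6, 0.1, 16.1]
width: 12.4
finger_force: 62.4
```

Request:
drive_tool([
  [[0,0,0.012],[0,0,0]],
  [[0,0,0],[0,0,0]],
  [[0,0,0.002],[0,0,0.1]],
  [[0,0,0.002],[0,0,0.1]],
  [[0,0,0],[0,0,0]],
  [[0,0,0],[0,0,0]],
])

```text
time_s: 8.6
tool_pos: [595.5, -61.2, 153.8]
ee_rot: [[-0.694, -0.72, 0.002], [-0.72, 0.694, -0.0], [-0.001, -0.002, -1.0]]
ft_force: [-1.2, -0.0, 8.2]
width: 12.4
finger_force: 61.2
```

```bash
cat > s.py <<'E'
from h import *
o=r.get_obs();R=o['ee_rot'];print(o['time_s'],o['tool_pos'].round(1),'yaw',round(np.degrees(np.arctan2(R[1,0],R[0,0]))%360,2),'tilt',R[:2,2].round(4),o['ft_force'].round(1),o['wrist_torque'].round(2))
E
python3 s.py
```

```text
8.6 [595.5 -61.2 153.8] yaw 226.07 tilt [ 0.002  -0.0004] [-1.2 -0.   8.2] [-0.04  0.18  0.06]
```

Climbing as expected (8 N). I'll keep turning backward.

Request:
drive_tool([
  [[0,0,0.002],[0,0,0.1]],
  [[0,0,0.002],[0,0,0.1]],
  [[0,0,0],[0,0,0]],
  [[0,0,0],[0,0,0]],
])

```text
time_s: 9.0
tool_pos: [595.4, -61.2, 153.8]
ee_rot: [[-0.616, -0.788, 0.002], [-0.788, 0.616, -0.0], [-0.001, -0.001, -1.0]]
ft_force: [0.5, -0.1, 6.6]
width: 12.4
finger_force: 61.1
```

Request:
drive_tool([
  [[0,0,0.002],[0,0,0.1]],
  [[0,0,0.002],[0,0,0.1]],
  [[0,0,0],[0,0,0]],
  [[0,0,0],[0,0,0]],
])

```text
time_s: 9.4
tool_pos: [594.8, -61.1, 153.3]
ee_rot: [[-0.531, -0.847, -0.001], [-0.847, 0.531, 0.0], [0.0, 0.001, -1.0]]
ft_force: [-0.4, 0.7, -0.6]
width: 12.2
finger_force: 60.0
```

The force has vanished, so the lugs are over the slots. I'm lowering onto the seal.

Request:
drive_tool([
  [[0,0,-0.015],[0,0,0]],
  [[0,0,0],[0,0,0]],
  [[0,0,0],[0,0,0]],
])

```text
time_s: 9.7
tool_pos: [594.9, -61.2, 152.1]
ee_rot: [[-0.53, -0.848, -0.0], [-0.848, 0.53, -0.0], [0.0, 0.0, -1.0]]
ft_force: [0.6, 0.0, -1.0]
width: 11.9
finger_force: 60.1
```

Request:
drive_tool([
  [[0,0,-0.015],[0,0,0]],
  [[0,0,0],[0,0,0]],
  [[0,0,0],[0,0,0]],
])

```text
time_s: 10.0
tool_pos: [595.0, -61.2, 150.6]
ee_rot: [[-0.529, -0.848, 0.0], [-0.848, 0.529, -0.0], [0.0, -0.0, -1.0]]
ft_force: [1.3, -1.6, -1.7]
width: 12.6
finger_force: 60.0
```

Request:
drive_tool([
  [[0,0,-0.015],[0,0,0]],
  [[0,0,0],[0,0,0]],
  [[0,0,0],[0,0,0]],
])

```text
time_s: 10.3
tool_pos: [594.8, -61.1, 149.0]
ee_rot: [[-0.529, -0.849, -0.0], [-0.849, 0.529, 0.0], [0.0, 0.0, -1.0]]
ft_force: [0.3, 0.1, -0.7]
width: 12.7
finger_force: 60.0
```

```bash
python3 s.py
```

```text
10.3 [594.8 -61.1 149. ] yaw 238.06 tilt [-0.0004  0.0001] [ 0.3  0.1 -0.7] [-0.08 -0.05  0.04]
```

Request:
drive_tool([
  [[0,0,-0.015],[0,0,0]],
  [[0,0,0],[0,0,0]],
  [[0,0,0],[0,0,0]],
])

```text
time_s: 10.6
tool_pos: [594.8, -61.1, 147.6]
ee_rot: [[-0.529, -0.849, -0.0], [-0.849, 0.529, 0.0], [0.0, 0.0, -1.0]]
ft_force: [0.3, -0.7, -0.9]
width: 12.7
finger_force: 60.0
```

Request:
drive_tool([
  [[0,0,-0.01],[0,0,0]],
  [[0,0,0],[0,0,0]],
  [[0,0,0],[0,0,0]],
])

```text
time_s: 10.9
tool_pos: [595.0, -61.1, 147.0]
ee_rot: [[-0.529, -0.849, 0.0], [-0.849, 0.529, -0.0], [-0.0, -0.0, -1.0]]
ft_force: [-0.2, 0.3, 2.9]
width: 12.3
finger_force: 60.5
```

Request:
drive_tool([
  [[0,0,-0.007],[0,0,0]],
  [[0,0,0],[0,0,-0.1]],
  [[0,0,0],[0,0,-0.1]],
  [[0,0,0],[0,0,-0.1]],
  [[0,0,0],[0,0,0]],
  [[0,0,0],[0,0,0]],
])

```text
time_s: 11.5
tool_pos: [595.2, -61.2, 146.3]
ee_rot: [[-0.654, -0.756, 0.001], [-0.756, 0.654, -0.0], [-0.0, -0.001, -1.0]]
ft_force: [-0.3, -0.7, 5.9]
width: 12.7
finger_force: 60.8
```

```bash
python3 s.py
```

```text
11.5 [595.2 -61.2 146.3] yaw 229.14 tilt [ 0.001  -0.0002] [-0.3 -0.7  5.9] [-0.01 -0.09 -0.04]
```

Request:
drive_tool([
  [[0,0,-0.001],[0,0,-0.1]],
  [[0,0,-0.001],[0,0,-0.1]],
  [[0,0,-0.001],[0,0,-0.1]],
  [[0,0,0],[0,0,0]],
  [[0,0,0],[0,0,0]],
])

```text
time_s: 12.0
tool_pos: [595.2, -61.2, 146.1]
ee_rot: [[-0.765, -0.645, 0.001], [-0.645, 0.765, -0.0], [-0.001, -0.001, -1.0]]
ft_force: [-0.5, -0.3, 5.7]
width: 12.5
finger_force: 61.0
```

```bash
python3 s.py
```

```text
12.0 [595.2 -61.2 146.1] yaw 220.13 tilt [ 0.0008 -0.0002] [-0.5 -0.3  5.7] [ 0.03  0.06 -0.01]
```

Request:
drive_tool([
  [[0,0,-0.001],[0,0,-0.1]],
  [[0,0,-0.001],[0,0,-0.1]],
  [[0,0,-0.001],[0,0,-0.1]],
  [[0,0,0],[0,0,0]],
  [[0,0,0],[0,0,0]],
])

```text
time_s: 12.5
tool_pos: [595.2, -61.2, 145.8]
ee_rot: [[-0.856, -0.517, 0.001], [-0.517, 0.856, -0.0], [-0.001, -0.001, -1.0]]
ft_force: [-0.0, 0.2, 7.7]
width: 12.4
finger_force: 61.1
```

```bash
python3 s.py
```

```text
12.5 [595.2 -61.2 145.8] yaw 211.13 tilt [ 0.0009 -0.0002] [-0.   0.2  7.7] [ 0.08  0.05 -0.04]
```

Request:
drive_tool([
  [[0,0,0],[0,0,-0.1]],
  [[0,0,0],[0,0,-0.1]],
  [[0,0,0],[0,0,-0.1]],
  [[0,0,0],[0,0,0]],
  [[0,0,0],[0,0,0]],
])

```text
time_s: 13.0
tool_pos: [595.2, -61.2, 145.9]
ee_rot: [[-0.926, -0.377, 0.001], [-0.377, 0.926, -0.0], [-0.001, -0.001, -1.0]]
ft_force: [0.4, 0.7, 5.7]
width: 12.3
finger_force: 61.1
```

```bash
python3 s.py
```

```text
13.0 [595.2 -61.2 145.9] yaw 202.13 tilt [ 0.0011 -0.0003] [0.4 0.7 5.7] [ 0.05  0.05 -0.05]
```

Request:
drive_tool([
  [[0,0,-0.001],[0,0,-0.1]],
  [[0,0,-0.002],[0,0,-0.1]],
  [[0,0,0],[0,0,0]],
  [[0,0,0],[0,0,0]],
])

```text
time_s: 13.4
tool_pos: [595.1, -61.1, 145.5]
ee_rot: [[-0.961, -0.278, 0.001], [-0.278, 0.961, -0.0], [-0.001, -0.0, -1.0]]
ft_force: [-0.8, 0.3, 6.1]
width: 12.4
finger_force: 61.1
```

```bash
python3 s.py
```

```text
13.4 [595.1 -61.1 145.5] yaw 196.13 tilt [ 0.0008 -0.0001] [-0.8  0.3  6.1] [ 0.08  0.11 -0.08]
```

Request:
drive_tool([
  [[0,0,-0.002],[0,0,-0.1]],
  [[0,0,-0.002],[0,0,-0.1]],
  [[0,0,0],[0,0,0]],
  [[0,0,0],[0,0,0]],
])

```text
time_s: 13.8
tool_pos: [595.1, -61.1, 145.2]
ee_rot: [[-0.984, -0.176, 0.001], [-0.176, 0.984, -0.0], [-0.001, -0.0, -1.0]]
ft_force: [-1.4, -0.0, 7.5]
width: 12.5
finger_force: 61.2
```

```bash
python3 s.py
```

```text
13.8 [595.1 -61.1 145.2] yaw 190.14 tilt [ 0.0008 -0.    ] [-1.4 -0.   7.5] [ 0.14  0.14 -0.04]
```

Request:
drive_tool([
  [[0,0,-0.002],[0,0,-0.1]],
  [[0,0,-0.002],[0,0,-0.1]],
  [[0,0,0],[0,0,0]],
  [[0,0,0],[0,0,0]],
])

```text
time_s: 14.2
tool_pos: [595.0, -61.0, 144.8]
ee_rot: [[-0.997, -0.072, 0.001], [-0.072, 0.997, 0.0], [-0.001, 0.0, -1.0]]
ft_force: [-1.7, 0.8, 8.9]
width: 12.5
finger_force: 61.2
```

```bash
python3 s.py
```

```text
14.2 [595.  -61.  144.8] yaw 184.14 tilt [0.0008 0.0001] [-1.7  0.8  8.9] [ 0.2   0.26 -0.02]
```

Request:
drive_tool([
  [[0,0,-0.002],[0,0,-0.1]],
  [[0,0,0],[0,0,0]],
  [[0,0,0],[0,0,0]],
])

```text
time_s: 14.5
tool_pos: [595.0, -61.0, 144.6]
ee_rot: [[-1.0, -0.02, 0.001], [-0.02, 1.0, 0.0], [-0.001, 0.0, -1.0]]
ft_force: [-2.0, 1.3, 7.3]
width: 12.1
finger_force: 61.2
```

```bash
python3 s.py
```

```text
14.5 [595.  -61.  144.6] yaw 181.14 tilt [0.0007 0.0001] [-2.   1.3  7.3] [ 0.27  0.31 -0.05]
```

Request:
drive_tool([
  [[0,0,-0.002],[0,0,-0.1]],
  [[0,0,0],[0,0,0]],
  [[0,0,0],[0,0,0]],
])

```text
time_s: 14.8
tool_pos: [595.0, -60.9, 144.5]
ee_rot: [[-0.999, 0.032, 0.001], [0.032, 0.999, 0.0], [-0.001, 0.0, -1.0]]
ft_force: [-0.7, 1.4, 9.2]
width: 12.5
finger_force: 61.3
```

```bash
python3 s.py
```

```text
14.8 [595.  -60.9 144.5] yaw 178.15 tilt [0.0008 0.0002] [-0.7  1.4  9.2] [0.31 0.32 0.04]
```

Request:
drive_tool([
  [[0,0,-0.001],[0,0,-0.1]],
  [[0,0,0],[0,0,0]],
  [[0,0,0],[0,0,0]],
])

```text
time_s: 15.1
tool_pos: [594.9, -60.6, 144.4]
ee_rot: [[-0.996, 0.084, 0.001], [0.084, 0.996, 0.001], [-0.0, 0.001, -1.0]]
ft_force: [-2.6, 3.7, 8.6]
width: 12.2
finger_force: 61.8
```

```bash
python3 s.py
```

```text
15.1 [594.9 -60.6 144.4] yaw 175.19 tilt [0.0005 0.0007] [-2.6  3.7  8.6] [0.58 0.46 0.34]
```

Request:
drive_tool([
  [[0,0,-0.001],[0,0,-0.1]],
  [[0,0,0],[0,0,0]],
  [[0,0,0],[0,0,0]],
])

```text
time_s: 15.4
tool_pos: [594.7, -60.3, 144.4]
ee_rot: [[-0.991, 0.135, 0.0], [0.135, 0.991, 0.001], [-0.0, 0.001, -1.0]]
ft_force: [-3.7, 3.4, 10.2]
width: 12.4
finger_force: 66.5
```

```bash
python3 s.py
```

```text
15.4 [594.7 -60.3 144.4] yaw 172.25 tilt [0.0004 0.001 ] [-3.7  3.4 10.2] [0.71 0.66 0.99]
```

Torque has risen sharply to 1 N·m with z steady at 144.4 (about rim level), after 1.12 rad forward. That is the home stop. I'll relax the twist and the down force, then release.

Request:
drive_tool([
  [[0,0,0.007],[0,0,0.07]],
  [[0,0,0.006],[0,0,0]],
  [[0,0,0],[0,0,0]],
])

```text
time_s: 15.7
tool_pos: [594.7, -60.4, 144.6]
ee_rot: [[-0.995, 0.101, -0.001], [0.101, 0.995, 0.001], [0.001, 0.001, -1.0]]
ft_force: [-0.3, 5.1, -0.1]
width: 12.1
finger_force: 60.9
```

```bash
python3 s.py
```

```text
15.7 [594.7 -60.4 144.6] yaw 174.19 tilt [-0.0008  0.0014] [-0.3  5.1 -0.1] [1.15 0.05 0.44]
```

Request:
drive_tool([
  [[0,0,0],[0,0,0]],
  [[0,0,0],[0,0,0]],
  [[0,0,0],[0,0,0]],
  [[0,0,0],[0,0,0]],
], gripper=0)

```text
time_s: 16.1
tool_pos: [594.9, -61.4, 145.0]
ee_rot: [[-0.995, 0.102, -0.0], [0.102, 0.995, -0.0], [-0.0, -0.0, -1.0]]
ft_force: [-0.8, -0.6, -0.5]
width: 42.6
finger_force: 0.0
```

```bash
python3 s.py
```

```text
16.1 [594.9 -61.4 145. ] yaw 174.13 tilt [-0.     -0.0003] [-0.8 -0.6 -0.5] [ 0.01 -0.   -0.  ]
```

Request:
drive_tool([
  [[0,0,0.2],[0,0,0]],
  [[0,0,0.4],[0,0,0]],
  [[0.2,0,0.4],[0,0,0]],
  [[0.3,0,0],[0,0,0]],
  [[0,0,0],[0,0,0]],
  [[0,0,0],[0,0,0]],
  [[0,0,0],[0,0,0]],
])

```text
time_s: 16.8
tool_pos: [644.2, -61.1, 244.4]
ee_rot: [[-0.995, 0.102, -0.001], [0.102, 0.995, 0.0], [0.001, 0.0, -1.0]]
ft_force: [0.7, 0.2, -0.2]
width: 42.6
finger_force: 0.0
```

Run:
```python
from h import *
import pickle
o=r.get_obs();i=r.camera_info("wrist");a=r.snapshot("wrist");s=r.snapshot("scene")
pickle.dump(i,open("i3.pkl","wb"));cv2.imwrite("pics/w3raw.png",a)
print(o['tool_pos'],o['ft_force'])
cv2.imwrite("pics/w3.png",np.hstack([cv2.resize(s[150:250,250:350],(384,384),interpolation=cv2.INTER_CUBIC),a[:,64:448]]))
```

```text
[644.20122375 -61.13233802 244.42140166] [ 0.67755276  0.21893616 -0.15716486]
```

View pics/w3.png

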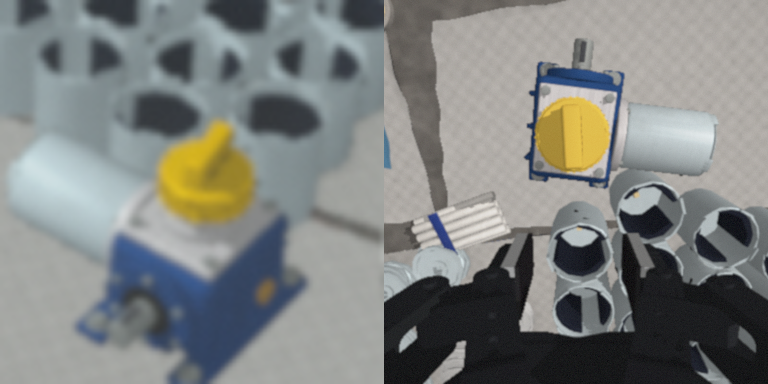

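The cap sits level on the neck, with its bar at about (573,136) in the right-hand picture. I'll measure the bar angle to check it didn't back off on release.

Run:
```python
from h import *
import pickle
a=cv2.imread("pics/w3raw.png");i=pickle.load(open("i3.pkl","rb"))
g=cv2.resize(a[100:172,210:300],None,fx=8,fy=8,interpolation=cv2.INTER_CUBIC)
cv2.imwrite("pics/w3c.png",g)
h=cv2.cvtColor(a,cv2.COLOR_BGR2HSV);m=cv2.inRange(h,(18,110,50),(36,255,255))
n,l,s,c=cv2.connectedComponentsWithStats(m);k=1+s[1:,4].argmax();print(s[k],c[k],ray(i,*c[k],140))
v=a[:,:,2].astype(float)
for row in range(112,164,6):
    gr=np.diff(cv2.GaussianBlur(v[row-1:row+2].mean(0)[None],(3,1),0)[0])[235:275]; print(row,235+gr.argmin(),235+gr.argmax(),gr.min().round(),gr.max().round())
```

```text
[ 215   97   75   75 4359] [251.90685937 134.21266345] [593.87653688 -60.89419406 140.        ]
112 239 242 -7.0 23.0
118 259 242 -10.0 22.0
124 259 243 -8.0 22.0
130 259 243 -8.0 24.0
136 260 243 -9.0 23.0
142 260 244 -10.0 22.0
148 260 244 -7.0 24.0
154 241 244 -6.0 23.0
160 242 245 -4.0 22.0
```

View pics/w3c.png

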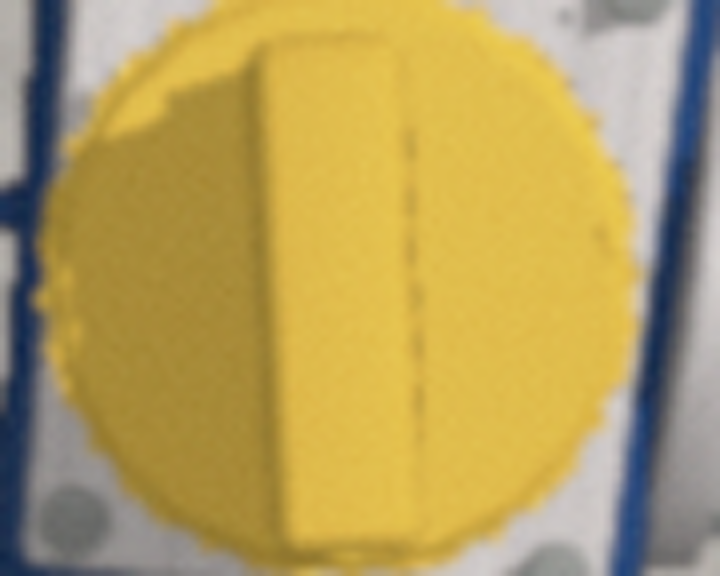

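The bar is at about 177°, which matches where the stop was first felt, so the cap has stayed home. I'm handing in.

```bash
python3 -c "
from workcell import r
print(r.sign_off())"
```

```text
the job is handed in; nothing more can be done
None
```

The yellow filler cap is back on the neck and screwed forward to its stops, which I stopped on at 0.99 N·m, right at the 1 N·m limit. The gripper is clear, I didn't go near the bearing or the bottle, and the job is handed in at about 17 s; no verdict came back.

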